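# Close and pin a clamshell membrane holder, and keep it pressed shut

## Task

Swing the open upper half of the clamshell membrane holder down onto its lower half, then take the locking pin (the one with the tall round knob) out of the pin block and push it through the hole of the upper half all the way into the lower half. Spring plungers lift the upper half a little, so finish while still holding the pin and pressing it down by its knob or flange, with the two halves fully shut; do not let go. Leave the other pin in its block and do not disturb the flask, the dish or the bottle.

Things in the scene. Friction and masses are not known exactly. Their poses are not given: they have to be found in the camera images.
- holder: Clamshell membrane holder, lower half: aluminium plate 190 x 110 x 30 mm (own x, y, z), fixed to the worktop; round gasket and paper membrane in the middle. Origin: centre of its underside; own z up. Hinge along own y at own x = +85 mm, pin hole at own x = -70 mm, y = 0. Two spring plungers (own x = -30 mm, y = +-44 mm) stand 7 mm proud of its top and push the upper half up.
- holder_hole (a point): Mouth of the pin hole in the lower half (centre, at its top face, 30 mm above the worktop). The hole is 12.5 mm wide, vertical, and goes through the 30 mm plate.
- lid_hinge (a point): Middle of the hinge axis, 30 mm above the worktop; axes as the lower half (x away from the pin hole, y along the hinge, z up). The hinge is stiff (0.2 N m of friction): the 0.2 kg upper half stays where it is left. But the plungers act below about 0.06 rad: pushed shut and left alone it springs up to about 0.035 rad; pushing it fully shut takes about 7 N at the pin hole.
- lid (a joint): Upper half: grey plate 172 x 110 x 12 mm, from 6 to 178 mm from the hinge axis. Value: opening angle a in rad, 0 = fully shut (underside 30 mm, top face 42 mm above the worktop), positive = free edge raised, stop at 1.6. A point r from the hinge and h above the plate's underside lies at holder x = 85 mm - r cos a + h sin a, z = 30 mm + r sin a + h cos a.
- lid_hole (a point): Centre of the pin hole of the upper half, at its top face, 155 mm from the hinge axis. The hole is 14 mm wide and goes through the 12 mm plate; shut, it lies 12 mm right above holder_hole. A steel port, 24 mm wide and 22 mm high, stands on the plate's top 73 mm from the hinge.
- pin_block: Black block 50 x 120 x 40 mm (own x, y, z), fixed to the worktop, with two vertical 14 mm holes at own y = -30 and +30 mm, in which the two pins stand (which is in which varies). Origin: centre of its underside.
- lock_pin: Locking pin, about 0.09 kg: steel shank 10 mm thick, 36 mm long, with a tapered tip; above it a flange 34 mm wide, 5 mm thick; on that a round black knob 20 mm in diameter, 33 mm tall. Origin: on the axis at the flange's underside (40 mm above the worktop while in the block); own z up along the knob, whose top is 38 mm above the origin.
- lock_pin_tip (a point): Lower tip of the locking pin's shank, 36 mm below its origin.
- short_pin: The other pin: the same flange, but a 20 mm long shank and a rectangular steel grip 14 x 30 x 20 mm. Origin at the underside of its flange. It stays in the block.
- erlenmeyer: Bystander: small conical glass flask, 49 mm wide, 71 mm high; origin at the centre of its underside.
- petri_dish: Bystander: flat round dish, 64 mm wide, 12 mm high; origin at the centre of its underside.
- buffer_bottle: Bystander: plastic bottle with a screw cap, 48 mm wide, 104 mm high; origin at the centre of its underside.
Things that resemble listed ones, but are neither listed nor needed, are in the scene too. What is shaped like the lock_pin but yellow is not meant.

How it is judged:
By the outcome, as a careful person would: the job done as asked, in the order asked, and still so for the second after the job is handed in, while the arm keeps its last pose, push and grip.
It also fails if it takes over 59 s, if anything falls off the work surface, if the arm or the gripper's body presses on something with over 40 N, if the wrist force passes 120 N, or if a joint passes its speed limit or range.

## Robot

A 6-joint arm with a two-finger parallel gripper is mounted at the origin on a cart in front of the work surface, level with it; the furniture and walls round the work are solid. World frame = base frame: x ahead of the robot, y to its left, z up, the work surface at z = 0. Lengths are in mm, angles in rad, forces in N, time in s.
With the tool pointing down it reaches from about 350 to 875 mm from the base axis. Payload 4.2 kg.
Tool frame: the origin (TCP) lies midway between the tips of the shut fingers; the grasp point (between the pads) lies 19 mm behind it (arm.hold_point_z is the distance from the TCP to the grasp point, in mm); z points along the fingers, y is the line along which they close (so a half turn about z gives the same grasp; the last joint's range is limited). The gripper opens to 85 mm and grips with 20 to 120 N. Pads are 22 mm wide; open, the fingers measure 114 mm over their backs; the gripper's body (76 mm by 85 mm) begins 54 mm behind the grasp point. The pads swing forward as they close: fully open they stand 13 mm farther back than shut.
Start: joints at [1.417, 0.385, 0.008, 0, -1.194, -0.259], TCP at [250.701, 572.493, 231.312] pointing down, gripper open.
Joint ranges: [-3.14, 3.14], [-1.21, 2.06], [-1.07, 1.41], [-3.16, 2.05], [-2.99, -0.16], [-3.1, 3.1]. Speed limits (rad/s): [2.79, 2.79, 3.14, 3.14, 3.14, 3.14].

## Interface

Orientations are given as a unit quaternion [x, y, z, w].
In Python, from bench import arm, vision gives the robot as it stands. The module is installed in compiled form; this text tells all that it offers.
- The arm moves only by the tool servo_tool, never from a script. Its argument "plan" is a list of rows, each a list of 7 numbers: the shift along the world's x, y, z each as a share of 300 mm, from -1 to 1, then the turn, a rotation vector about the world's x, y, z each as a share of 2 rad, from -1 to 1, then the opening, from 0 (shut) to 1 (fully open). A call has 1 to 20 rows; each row shifts and turns the commanded pose from where the row before left it; what a row does not reach is not made up. A row lasts 1/8 s, in which the tool goes at most 62.5 mm and 10.7 degrees, less where a joint would pass 70% of its speed; a pose out of reach is approached as far as the arm can. A call with a number of a shift or a turn outside -1 to 1 is refused whole. A call with a gripper value outside its range is refused whole. The fingers move at their own pace and stop on an object; the grip force is fixed at half the most. Time passes only in rows, so rows that do not move let the fingers close. It gives the time, the measured TCP pose, the force, the opening and the grip force at its end, in the units of the state.
- arm.read_state(): the state, without advancing time (a new reading comes with each control period).
- vision.get_image(name): name is "scene" or "top"; returns a dict with "image" (384x512x3 uint8, red, green, blue), "z_map" (384x512 float32, mm along the optical axis (not along the pixel's ray), 0 where there is no reading), "K" (3x3 intrinsics, pixels), "world_to_cam" (4x4, takes a point from world to camera coordinates). Camera axes: x right, y down, z forward; pixel columns grow to the right and rows downward; lengths in mm; the calibration is good to about 2 mm. A picture is of the moment at which its call begins.
- arm.job_done(): hands the job in; it is judged then, once.
The state is a dict: "clock": time; "joints": joint angles; "joint_vel": joint speeds; "joint_efforts": joint torques, N m; "position": TCP position; "ee_rot": TCP orientation; "contact_force": force on the tool from outside, world axes, zero at the start; "wrist_torque": the same for the moment, N m; "gripper_width": finger opening in mm; "grasp_force": force on a finger pad.
Only numpy, scipy, OpenCV 4.12 (cv2) and the standard library are available. Lean on these libraries where they do the work, as an engineer would, in place of code of your own. Each camera call takes 0.05 s, during which the arm holds its last target. There are 200 camera calls.

## Working session

There is one attempt and no reset: what is moved stays moved. The work goes in short steps, Python scripts to look and compute and a tool call to move; the robot and the scene stay as the last step left them, time stands still between calls to the robot, and variables do not carry over. Pictures are saved under pics/ and viewed, at most 10 in all, crops included, and the job is handed in when it is done.

Besides the shell and the picture viewer there is one more tool, called after ">>>" as name(argument=value, ...), one argument or row to a line, values as JSON. servo_tool: Moves the arm, as the interface text tells. Its arguments: {"type":"object","properties":{"plan":{"type":"array"}},"required":["plan"]}

```bash
mkdir -p pics; cat > h.py <<'E'
import numpy as np, cv2
from bench import arm, vision
def cloud(d):
    K=d["K"];Z=d["z_map"];v,u=np.mgrid[:384,:512]
    P=np.stack([(u-K[0,2])*Z/K[0,0],(v-K[1,2])*Z/K[1,1],Z],-1)
    T=np.linalg.inv(d["world_to_cam"])
    W=P@T[:3,:3].T+T[:3,3]; W[Z==0]=np.nan
    return W
def ray(d,u,v,z):
    T=np.linalg.inv(d["world_to_cam"]);r=T[:3,:3]@np.linalg.inv(d["K"])@[u,v,1]
    return T[:3,3]+r*(z-T[2,3])/r[2]
E
python3 - <<'E'
from h import *
for n in("scene","top"):
    d=vision.get_image(n);np.savez(f"pics/{n}0.npz",**d)
    cv2.imwrite(f"pics/{n}0.png",cv2.resize(d["image"][:,:,::-1],(800,600)))
    print(n,np.linalg.inv(d["world_to_cam"])[:3].round(2).tolist(),d["K"].round(1).tolist())
print(arm.read_state(),arm.hold_point_z)
E
```

```text
scene [[-1.0, 0.05, -0.07, 602.36], [0.08, 0.58, -0.81, 739.84], [0.0, -0.81, -0.58, 637.01]] [[404.4, 0.0, 260.0], [0.0, 404.4, 200.3], [0.0, 0.0, 1.0]]
top [[0.03, -0.98, 0.21, 312.85], [-1.0, -0.03, 0.01, -84.9], [-0.0, -0.21, -0.98, 1239.06]] [[438.4, 0.0, 260.2], [0.0, 438.4, 195.7], [0.0, 0.0, 1.0]]
{'clock': 0.1, 'joints': array([ 1.41660160e+00,  3.85476554e-01,  6.78227555e-03, -4.16846125e-04,
       -1.19400786e+00, -2.58575576e-01]), 'joint_vel': array([-0.00011312, -0.00290862,  0.00394441,  0.0023342 ,  0.00069261,
        0.00105873]), 'joint_efforts': array([-3.74188403e-05, -3.93318450e+01,  1.88928813e+01,  4.19785514e+00,
       -2.59837776e-03,  3.57083685e-06]), 'position': array([250.51286446, 572.03759821, 230.3432873 ]), 'ee_rot': array([ 9.78761856e-01, -2.04998252e-01, -1.43755528e-04,  9.61713478e-04]), 'contact_force': array([ 0.16747343, -0.01354825,  0.21915532]), 'wrist_torque': array([-0.00039665, -0.02748232,  0.03431977]), 'grasp_force': 0.0, 'gripper_width': 85.21765092036365} 18.700000000000003
```

View pics/scene0.png

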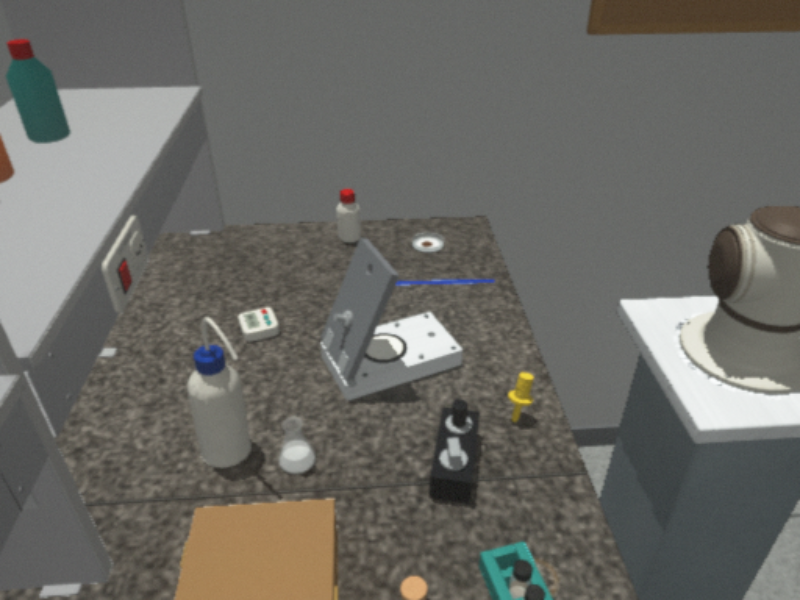

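View pics/top0.png

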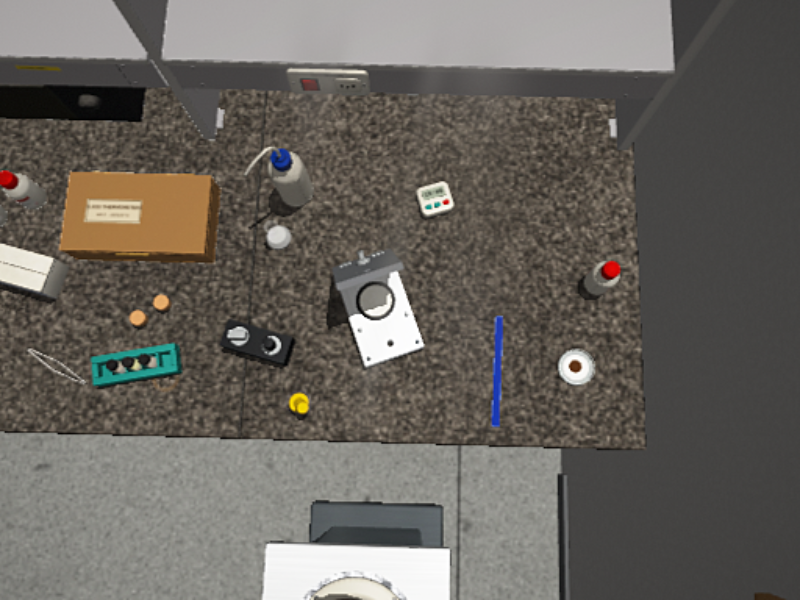

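Scene view: the holder's open lid is at (365,310) and its lower half at (410,345). The pin block is at (455,455), with the black-knob pin at (459,412) and the rectangular grip at (455,452). A yellow pin stands at (522,390), and black-capped vials sit in the teal rack at (520,575). Top view: holder hole (390,343), hinge end near (365,270), lock pin knob (270,343), short pin (237,335).
The candidates are the black knob in the black block, the yellow one and the rack vials. The first fits: black round knob, with a flange, in the pin block. I'll confirm it in a crop.

```bash
python3 - <<'E'
from h import *
d=dict(np.load("pics/top0.npz"));s=dict(np.load("pics/scene0.npz"))
W=cloud(d);S=cloud(s)
I=d["image"].astype(int)
mx=W[...,2]
def reg(W,x,y,z):
    return (W[...,0]>x[0])&(W[...,0]<x[1])&(W[...,1]>y[0])&(W[...,1]<y[1])&(W[...,2]>z[0])&(W[...,2]<z[1])
# rough world of key pixels
for n,(u,v) in dict(hole=(390,343),knob=(270,343),short=(237,335),port=(362,257),lidedge=(400,262),flask=(278,237),bott=(290,185)).items():
    u/=1.5625;v/=1.5625; print(n,W[int(round(v)),int(round(u))].round(0))
print("scene knob",S[int(408/1.5625),int(459/1.5625)].round(0))
print("table z",np.nanmedian(W[250:270,300:310,2]))
a=cv2.resize(d["image"][190:250,130:280,::-1],None,fx=5,fy=5,interpolation=2)[:, :750]
b=cv2.resize(s["image"][235:325,265:365,::-1],None,fx=3.3,fy=3.3,interpolation=2)
c=cv2.resize(s["image"][145:260,195:305,::-1],None,fx=2.58,fy=2.58,interpolation=2)
h=b.shape[0];c=cv2.resize(c,(284,h));o=np.zeros((300+h,750,3),np.uint8)
o[:300]=a;o[300:,:b.shape[1]]=b;o[300:,b.shape[1]:b.shape[1]+284]=c
cv2.imwrite("pics/crop1.png",o)
E
```

```text
hole [502. -45.  -0.]
knob [483. 157.  83.]
short [500. 219.  66.]
port [635.   5. 108.]
lidedge [603. -62. 193.]
flask [688. 168.  33.]
bott [761. 136. 111.]
scene knob [491. 176.  80.]
table z -0.6799000485508486
```

View pics/crop1.png

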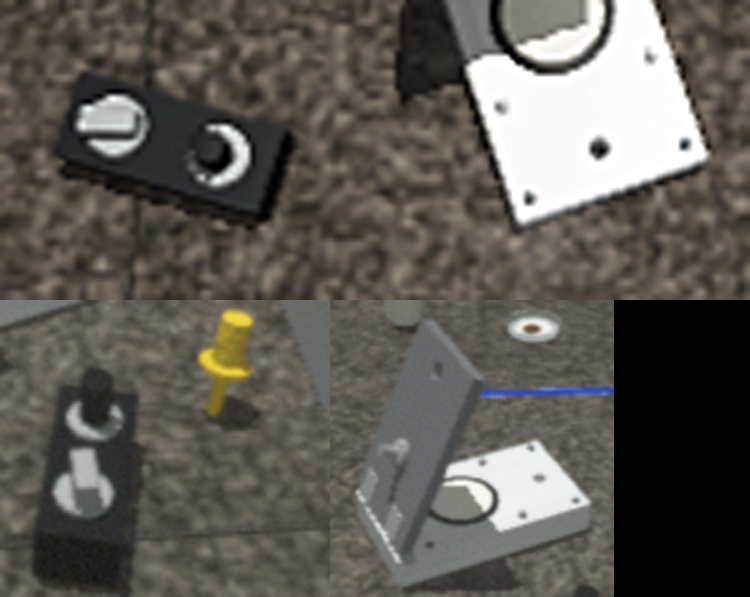

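The crop confirms it: the black round knob with its flange at crop (215,150) is the lock pin, beside the rectangular grip at (110,120). The lid hole and the lower hole (600,148) are visible. Next come precise measurements.

```bash
cat > m.py <<'E'
from h import *
d=dict(np.load("pics/top0.npz"));s=dict(np.load("pics/scene0.npz"))
W=cloud(d);S=cloud(s)
def reg(W,x,y,z):
    return (W[...,0]>x[0])&(W[...,0]<x[1])&(W[...,1]>y[0])&(W[...,1]<y[1])&(W[...,2]>z[0])&(W[...,2]<z[1])
def show(n,P): print(n,len(P),np.median(P,0).round(1),P.min(0).round(0),P.max(0).round(0))
for nm,C in(("top",W),("scene",S)):
    show(nm+" knobtop",C[reg(C,(455,520),(125,190),(70,90))])
    B=C[reg(C,(430,540),(100,270),(36,43))]; show(" block",B)
    r=cv2.minAreaRect(B[:,:2].astype(np.float32)); print("  blockrect",np.round(r[0],1),np.round(r[1],1),r[2])
    show(" short",C[reg(C,(455,540),(195,250),(55,75))])
    H=C[reg(C,(440,720),(-130,70),(26,34))]
    r=cv2.minAreaRect(H[:,:2].astype(np.float32));print("  holder",len(H),np.round(r[0],1),np.round(r[1],1),r[2],cv2.boxPoints(r).round(0).tolist())
    L=C[reg(C,(440,720),(-130,70),(48,260))]; show(" lid",L)
# holes/disks by rays
def blob(d,mask,box,z,nm):
    m=np.zeros(mask.shape,np.uint8);x0,y0,x1,y1=box;m[y0:y1,x0:x1]=mask[y0:y1,x0:x1]
    n,l,st,c=cv2.connectedComponentsWithStats(m)
    for i in range(1,n):
        if st[i,4]>3: print(nm,c[i].round(1),st[i].tolist(),ray(d,*c[i],z)[:2].round(1))
gt=cv2.cvtColor(d["image"],cv2.COLOR_RGB2GRAY);gs=cv2.cvtColor(s["image"],cv2.COLOR_RGB2GRAY)
blob(d,gt<110,(244,214,256,225),30,"hole top")
blob(d,gt>130,(164,212,184,230),45,"flange top")
blob(d,gt>110,(140,205,164,226),45,"short top")
blob(s,gs>110,(280,262,308,280),45,"flange sc")
blob(s,gs<140,(266,205,276,215),30,"hole sc")
E
python3 m.py
```

```text
top knobtop 47 [486.6 163.3  77.6] [478. 154.  70.] [497. 173.  83.]
 block 498 [493.1 193.2  39.8] [457. 131.  36.] [533. 256.  43.]
  blockrect [495.1 193.1] [120.7  50.3] 75.19261169433594
 short 68 [502.4 221.7  63.7] [495. 207.  56.] [510. 236.  68.]
  holder 1763 [545.2 -28.1] [147.6 109.4] 20.75765609741211 [[457.0, -3.0], [496.0, -105.0], [634.0, -53.0], [595.0, 49.0]]
 lid 654 [601.2  -3.6 160.3] [556. -67.  48.] [668.  60. 201.]
scene knobtop 75 [488.8 169.5  76.7] [480. 157.  70.] [498. 176.  80.]
 block 767 [498.9 204.   39.5] [457. 132.  36.] [533. 258.  43.]
  blockrect [495.9 194.7] [121.6  50. ] 75.45460510253906
 short 120 [503.8 228.2  63.8] [496. 208.  55.] [511. 240.  66.]
  holder 1747 [565.3 -18.8] [191.7 114.3] 21.1517276763916 [[455.0, -0.0], [497.0, -107.0], [675.0, -38.0], [634.0, 69.0]]
 lid 2203 [609.9  12.1 129.2] [557. -65.  48.] [666.  64. 197.]
hole top [249.3 219.3] [248, 218, 4, 4, 10] [499.2 -44.1]
flange top [176.1 220.7] [172, 215, 8, 12, 44] [486.9 156.8]
short top [152.  214.1] [145, 209, 14, 12, 103] [503.4 224.5]
flange sc [289.  272.3] [285, 266, 12, 11, 53] [496.9 170.9]
flange sc [299.9 268.6] [299, 267, 3, 4, 9] [473.4 162.4]
```

```bash
cat >> h.py <<'E'
H=np.array([499.5,-44.6]);ex=np.array([.9339,.3575]);ey=np.array([-.3575,.9339])
def own(P): 
    q=P[...,:2]-H; return np.stack([q@ex-70,q@ey,P[...,2]],-1)
def world(ox,oy=0): return H+(ox+70)*ex+oy*ey
E
python3 - <<'E'
from h import *
for n in("top","scene"):
    O=own(cloud(dict(np.load(f"pics/{n}0.npz"))))
    m=(abs(O[...,1])<62)&(O[...,0]>5)&(O[...,0]<80)&(O[...,2]>60)&(O[...,2]<230)
    P=O[m]; 
    for (lo,hi) in((125,150),(150,175),(175,210)):
        q=P[(P[:,2]>lo)&(P[:,2]<hi)]; print(n,lo,len(q),np.percentile(q[:,0],[2,25,50,75,98]).round(1),q[:,2].mean().round(1))
    print(P[:,2].max(), P[:,1].min(),P[:,1].max())
    vx=np.polyfit(P[(P[:,2]>130)&(P[:,2]<190)][:,2],P[(P[:,2]>130)&(P[:,2]<190)][:,0],1);print("angle",np.arctan2(1,-vx[0]))
E
```

```text
top 125 67 [43.7 46.1 49.1 51.4 54.6] 137.4
top 150 82 [32.  34.2 37.5 40.1 43. ] 161.9
top 175 282 [11.1 14.4 18.1 21.9 30.4] 191.5
200.66140063047055 -55.17146696234077 54.11196964304085
angle 1.070632454393707
scene 125 364 [36.2 44.7 48.  51.  54.6] 137.7
scene 150 382 [24.6 33.  36.3 39.5 43. ] 162.6
scene 175 405 [11.8 20.4 24.3 27.6 31.3] 187.2
197.2286040341242 -57.07981786094583 57.976803394628384
angle 1.1309738497164592
```

>>> servo_tool(
  plan=[
    [0.107,-0.157,0.01,0,0,0.078,0],
    [0.107,-0.157,0.01,0,0,0.078,0],
    [0.107,-0.157,0.01,0,0,0.078,0],
    [0.107,-0.157,0.01,0,0,0.078,0],
    [0.107,-0.157,0.01,0,0,0.078,0],
    [0.107,-0.157,0.01,0,0,0,0],
    [0.107,-0.157,0.01,0,0,0,0],
    [0.107,-0.157,0.01,0,0,0,0],
    [0.107,-0.157,0.01,0,0,0,0],
    [0.107,-0.157,0.01,0,0,0,0],
    [0.107,-0.157,0.01,0,0,0,0],
    [0.107,-0.157,0.01,0,0,0,0],
    [0,0,0,0,0,0,0],
  ],
)

```text
clock: 1.72
position: [637.0, 3.9, 265.8]
ee_rot: [0.984, 0.18, -0.001, 0.0]
contact_force: [-0.1, 0.3, 1.5]
gripper_width: -0.1
grasp_force: 0.0
```

>>> servo_tool(
  plan=[
    [0,0,-0.188,0,0,0,0],
    [-0.035,0,-0.188,0,0,0,0],
    [-0.044,-0.017,0,0,0,0,0],
    [-0.043,-0.0165,-0.022,0,0,0,0],
    [-0.042,-0.016,-0.024,0,0,0,0],
    [-0.0324,-0.0124,-0.026,0,0,0,0],
    [-0.031,-0.012,-0.0287,0,0,0,0],
    [-0.027,-0.0104,-0.0323,0,0,0,0],
    [-0.0246,-0.0094,-0.0347,0,0,0,0],
  ],
)

```text
clock: 2.85
position: [551.6, -21.1, 103.7]
ee_rot: [0.983, 0.183, -0.0, 0.0]
contact_force: [0.2, 0.0, 0.3]
gripper_width: 0.1
grasp_force: 0.3
```

>>> servo_tool(
  plan=[
    [-0.015,-0.0058,-0.0282,0,0,0,0],
    [-0.015,-0.0058,-0.0282,0,0,0,0],
    [-0.011,-0.0042,-0.0305,0,0,0,0],
    [-0.011,-0.0042,-0.0305,0,0,0,0],
    [-0.01,-0.0038,-0.0423,0,0,0,0],
    [-0.003,-0.001,-0.03,0,0,0,0],
    [0,0,-0.014,0,0,0,0],
    [0,0,0,0,0,0,0],
  ],
)

```text
clock: 3.85
position: [531.6, -28.6, 42.8]
ee_rot: [0.983, 0.183, -0.001, 0.0]
contact_force: [-2.6, -1.4, 3.3]
gripper_width: 0.2
grasp_force: 1.7
```

```bash
python3 - <<'E'
from h import *
d=vision.get_image("scene");np.savez("pics/scene1.npz",**d)
cv2.imwrite("pics/scene1.png",cv2.resize(d["image"][120:300,160:400,::-1],(800,600)))
E
```

```text
(no output)
```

View pics/scene1.png

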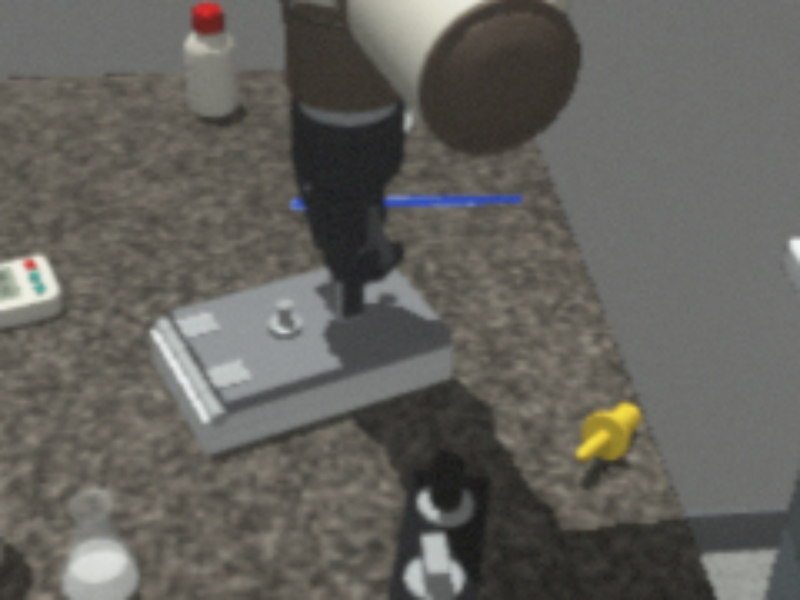

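The lid is down, with the fingertip on it at (350,310) and the pins still in the block at (447,490). The yellow decoy has toppled at (610,430); the arm was nowhere near it. I'll press the lid once, then move to the pin.

>>> servo_tool(
  plan=[
    [0,0,-0.008,0,0,0,0],
    [0,0,0,0,0,0,0],
    [0,0,0.1,0,0,0,0],
    [0,0,0.15,0,0,0,0],
    [-0.037,0.161,0.1,0,0,0.079,0.4],
    [-0.037,0.161,0,0,0,0.079,0.4],
    [-0.037,0.161,0,0,0,0.079,0.4],
    [-0.036,0.161,0,0,0,0.079,0.4],
    [0,0,0,0,0,0.079,0.4],
    [0,0,0,0,0,0.079,0.4],
    [0,0,0,0,0,0,0.4],
  ],
)

```text
clock: 5.28
position: [489.0, 165.6, 145.7]
ee_rot: [0.792, 0.611, 0.001, -0.0]
contact_force: [0.3, -1.0, -0.1]
gripper_width: 34.1
grasp_force: 0.0
```

```bash
python3 - <<'E'
from h import *
s=arm.read_state();print(s["joints"].round(2),s["position"].round(1))
for n in("top","scene"):
    d=vision.get_image(n);np.savez(f"pics/{n}2.npz",**d);W=cloud(d)
    O=own(W);m=(abs(O[...,1])<52)&(O[...,0]>-90)&(O[...,0]<70)&(O[...,2]>36)&(O[...,2]<60)
    P=O[m];print(n,len(P),"lid angle",-np.polyfit(P[:,0],P[:,2],1)[0],"z free",np.median(P[P[:,0]<-60][:,2]) if len(P) else None)
    m=(W[...,0]>380)&(W[...,0]<480)&(W[...,1]>80)&(W[...,1]<160)&(W[...,2]>5)&(W[...,2]<40);print("yellow",np.nanmean(W[m],0))
    im=d["image"];x=cv2.resize(im[:,:,::-1],None,fx=1,fy=1)
t=np.load("pics/top2.npz")["image"][175:255,130:290,::-1];s=np.load("pics/scene2.npz")["image"][150:300,180:400,::-1]
o=np.vstack([cv2.resize(t,(560,280),interpolation=2),cv2.resize(s,(560,320),interpolation=2)])
cv2.imwrite("pics/c2.png",o)
E
```

```text
[ 0.64  0.28 -0.38 -0.   -0.91  2.24] [489.  165.6 145.7]
top 2057 lid angle 0.03844912914021557 z free 48.25441489484729
yellow [445.07002021 130.37482714  26.5950361 ]
scene 1459 lid angle 0.03704363372867199 z free 48.54473032839769
yellow [433.2760605  132.9059254   32.83121104]
```

View pics/c2.png

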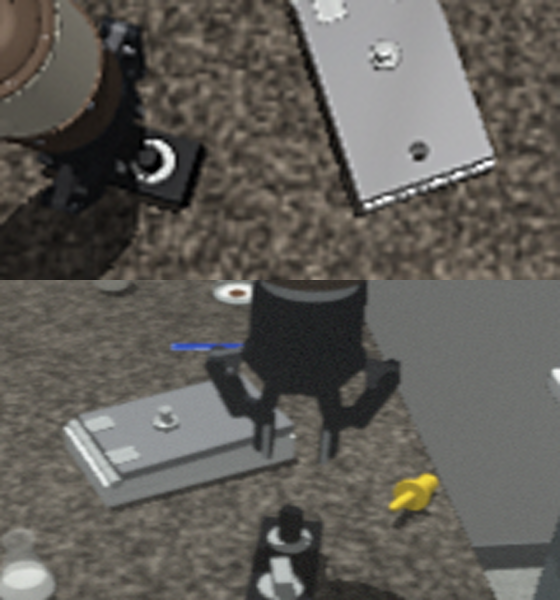

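Top crop: the lid is shut to 0.037 rad with its hole at (419,151). The fingers straddle the knob, which is at (290,520) in the lower crop. The yellow pin lies clear, so I'll descend and grip.

>>> servo_tool(
  plan=[
    [-0.003,-0.002,-0.13,0,0,0,0.45],
    [0,0,-0.1,0,0,0,0.45],
    [0,0,-0.05,0,0,0,0.45],
    [0,0,-0.03,0,0,0,0.45],
    [0,0,-0.016,0,0,0,0.45],
    [0,0,0,0,0,0,0.45],
    [0,0,0,0,0,0,0],
    [0,0,0,0,0,0,0],
    [0,0,0,0,0,0,0],
    [0,0,0,0,0,0,0],
  ],
)

```text
clock: 6.62
position: [488.3, 164.7, 48.7]
ee_rot: [0.791, 0.611, 0.001, 0.0]
contact_force: [-1.7, 0.7, 5.7]
gripper_width: 18.2
grasp_force: 59.2
```

>>> servo_tool(
  plan=[
    [0,0,0.08,0,0,0,0],
    [0,0,0.12,0,0,0,0],
    [0,0,0.1,0,0,0,0],
    [0.009,-0.16,0,0,0,0,0],
    [0.009,-0.16,0,0,0,0,0],
    [0.009,-0.16,0,0,0,0,0],
    [0.009,-0.16,0,0,0,0,0],
    [0.001,-0.058,0,0,0,0,0],
    [0,0,0,0,0,0,0],
    [0,0,0,0,0,0,0],
  ],
)

```text
clock: 7.88
position: [498.8, -44.3, 137.7]
ee_rot: [0.791, 0.611, -0.0, -0.0]
contact_force: [0.9, 0.0, -1.7]
gripper_width: 18.2
grasp_force: 59.1
```

```bash
python3 - <<'E'
from h import *
s=arm.read_state();print(s["position"].round(1),s["ee_rot"].round(4),s["gripper_width"],s["grasp_force"],s["contact_force"])
o=[]
for n in("top","scene"):
    d=vision.get_image(n);np.savez(f"pics/{n}3.npz",**d)
    p=d["world_to_cam"]@[*s["position"],1];c=(d["K"]@p[:3]/p[2])[:2];print(n,c.round(1))
    u,v=int(c[0]),int(c[1]);W=cloud(d)
    x=d["image"][v-30:v+50,u-40:u+40,::-1];o.append(cv2.resize(x,(400,400),interpolation=2))
    m=(W[...,2]>60)&(W[...,2]<130)&(np.hypot(W[...,0]-s["position"][0],W[...,1]-s["position"][1])<25)
    P=W[m]
    for lo in range(85,145,5):
        q=P[(P[:,2]>=lo)&(P[:,2]<lo+5)]
        if len(q): print(lo,len(q),q.min(0).round(1),q.max(0).round(1),np.median(q,0).round(1))
cv2.imwrite("pics/c3.png",np.hstack(o))
E
```

```text
[498.8 -44.3 137.7] [ 7.913e-01  6.115e-01 -0.000e+00 -1.000e-04] 18.182937027896408 59.05858017504215 [ 0.93378413  0.00507059 -1.72769627]
top [248.2 213. ]
125 1 [484.7 -51.7 129.7] [484.7 -51.7 129.7] [484.7 -51.7 129.7]
scene [277.  176.1]
95 5 [498.1 -41.1  96. ] [503.  -37.9  99.8] [500.4 -39.3  98.4]
100 8 [496.  -42.4 100.3] [503.  -38.  104.8] [499.5 -40.2 103. ]
105 5 [496.1 -40.8 106.5] [503.1 -37.4 110. ] [500.7 -39.8 107.9]
110 9 [496.3 -46.2 110.1] [503.2 -36.2 114.4] [498.9 -40.1 111.5]
115 7 [496.4 -41.9 115.9] [503.2 -38.7 119. ] [498.8 -40.  117.8]
125 6 [493.5 -46.1 128.5] [514.6 -28.1 129.5] [502.5 -29.5 129.1]
```

View pics/c3.png

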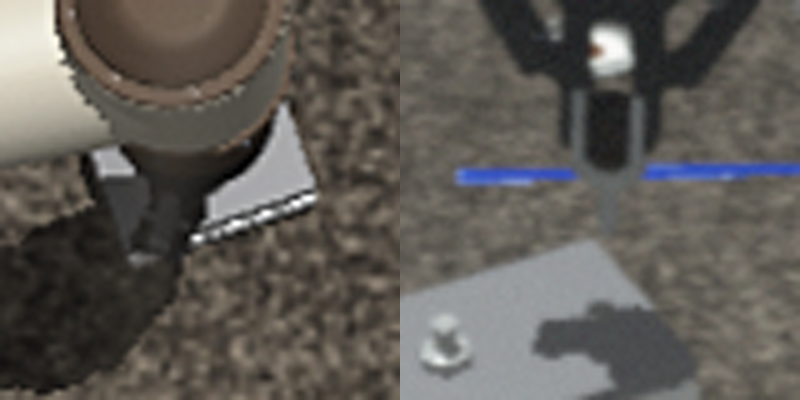

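Left crop: the gripper over the holder. Right crop: the pin hangs upright between the pads, flange at (607,175), tip at (610,230). Shank centre measures about (499.7,-44.3), within 1 mm of the hole, so I'll insert slowly.

>>> servo_tool(
  plan=[
    [0.001,-0.001,-0.1,0,0,0,0],
    [0,0,-0.05,0,0,0,0],
    [0,0,-0.02,0,0,0,0],
    [0,0,-0.02,0,0,0,0],
    [0,0,-0.01,0,0,0,0],
    [0,0,0,0,0,0,0],
  ],
)

```text
clock: 8.72
position: [499.2, -45.3, 78.0]
ee_rot: [0.791, 0.611, 0.0, 0.0]
contact_force: [-0.2, -0.2, -0.4]
gripper_width: 18.4
grasp_force: 59.1
```

>>> servo_tool(
  plan=[
    [0,0.001,-0.01,0,0,0,0],
    [0,0,-0.01,0,0,0,0],
    [0,0,-0.01,0,0,0,0],
    [0,0,0,0,0,0,0],
  ],
)

```text
clock: 9.22
position: [499.0, -45.1, 68.6]
ee_rot: [0.791, 0.611, -0.0, -0.0]
contact_force: [-0.3, -0.2, -1.2]
gripper_width: 18.1
grasp_force: 59.1
```

>>> servo_tool(
  plan=[
    [0,0,-0.015,0,0,0,0],
    [0,0,-0.015,0,0,0,0],
    [0,0,-0.01,0,0,0,0],
    [0,0,-0.01,0,0,0,0],
    [0,0,-0.01,0,0,0,0],
    [0,0,0,0,0,0,0],
  ],
)

```text
clock: 9.98
position: [499.1, -45.2, 50.9]
ee_rot: [0.791, 0.611, -0.0, 0.0]
contact_force: [-1.7, -0.3, 2.3]
gripper_width: 18.5
grasp_force: 59.4
```

>>> servo_tool(
  plan=[
    [0,0,-0.005,0,0,0,0],
    [0,0,-0.005,0,0,0,0],
    [0,0,0,0,0,0,0],
  ],
)

```text
clock: 10.35
position: [499.1, -45.3, 50.4]
ee_rot: [0.791, 0.612, -0.0, 0.0]
contact_force: [-8.1, 0.4, 20.2]
gripper_width: 18.0
grasp_force: 61.5
```

```bash
python3 - <<'E'
from h import *
s=arm.read_state();print(s["contact_force"],s["position"])
o=[]
for n in("top","scene"):
    d=vision.get_image(n);O=own(cloud(d));m=(abs(O[...,1])<52)&(O[...,0]>-90)&(O[...,0]<70)&(O[...,2]>36)&(O[...,2]<52)
    P=O[m];P=P[abs(P[:,0]-12)>15];c=np.polyfit(P[:,0],P[:,2],1);r=P[:,2]-np.polyval(c,P[:,0]);P=P[abs(r)<2.5];c=np.polyfit(P[:,0],P[:,2],1)
    print(n,len(P),"angle",-c[0],"z at hole",np.polyval(c,-70))
    x=d["image"][150:230,215:315,::-1] if n=="scene" else d["image"][170:250,200:300,::-1]
    o.append(cv2.resize(x,(400,320),interpolation=2))
cv2.imwrite("pics/c4.png",np.hstack(o))
E
```

```text
[-8.13780906  0.37749543 20.20514813] [499.08387707 -45.25165102  50.37235436]
top 210 angle -0.009404868738848634 z at hole 41.07195568567382
scene 1227 angle -0.0032955978013107594 z at hole 40.98520742805796
```

View pics/c4.png

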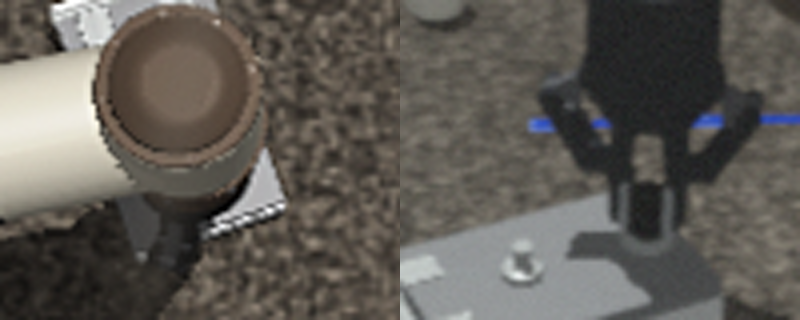

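The lid measures fully shut (about 0 rad, top at about 41–42 mm), and the flange sits on it at (648,243). I'm still holding the pin with about 20 N. I'll check that it stays steady, then hand in.

>>> servo_tool(
  plan=[
    [0,0,0,0,0,0,0],
    [0,0,0,0,0,0,0],
    [0,0,0,0,0,0,0],
    [0,0,0,0,0,0,0],
  ],
)

```text
clock: 10.95
position: [499.1, -45.3, 50.4]
ee_rot: [0.791, 0.612, 0.0, 0.0]
contact_force: [-7.2, 0.8, 20.4]
gripper_width: 18.2
grasp_force: 61.5
```

```bash
python3 - <<'E'
from bench import arm
s=arm.read_state();print(s["contact_force"],s["position"],s["grasp_force"])
if 10<s["contact_force"][2]<35: print(arm.job_done())
E
```

```text
[-7.20775866  0.77303231 20.40834861] [499.07746859 -45.25314048  50.35539469] 61.49647379759699
the job is handed in; nothing more can be done
None
```

I handed the job in at about 11 s: the holder is fully shut and the locking pin is pushed all the way in, still gripped and pressed down with about 20 N; the yellow look-alike pin toppled early on, with the arm not near it in the picture, and when last seen it lay on the worktop.

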